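Check the hinges of freshly plated cases and pull out the stiff one

ROBOT

A 6-joint arm with a two-finger parallel gripper is mounted at the origin on a cart in front of the work surface, level with it; the furniture and walls round the work are solid. World frame = base frame: x ahead of the robot, y to its left, z up, the work surface at z = 0. Lengths are in m, angles in rad, forces in N, time in s.
With the tool pointing down it reaches from about 0.3 to 0.875 m from the base axis. Payload 6.4 kg.
Tool frame: the origin (TCP) lies at the centre of the arm's flange, where the gripper is bolted on; the fingertips stand 173 mm ahead of it and the grasp point (between the pads) lies 155 mm ahead of it; z points along the fingers, y is the line along which they close (so a half turn about z gives the same grasp; the last joint's range is limited). The gripper opens to 85 mm and grips with 20 to 120 N. Pads are 22 mm wide; open, the fingers measure 114 mm over their backs; the gripper's body (76 mm by 85 mm) begins 54 mm behind the grasp point. The pads swing forward as they close: fully open they stand 13 mm farther back than shut.
Start: joints at [1.073, 0.181, 1.607, -0, 1.354, -0.206], TCP at [0.165, 0.551, 0.405] pointing down, gripper open.
Joint ranges: [-2.99, 2.99], [-0.89, 2.07], [0.3, 2.58], [-1.14, 4.28], [0, 2.63], [-3.12, 3.12]. Speed limits (rad/s): [2.57, 2.57, 3.01, 3.14, 3.14, 3.14].

INTERFACE

Orientations are given as a unit quaternion [w, x, y, z].
In Python, from bench import get_obs, camera, get_calibration, hand_in gives the robot as it stands. The module is installed in compiled form; this text tells all that it offers.
- The arm moves only by the tool drive_tool, never from a script. Its argument "increments" is a list of rows, each a list of 2 entries, a list of its own where there are three numbers: the shift along the tool's x, y, z normalised to -1 to 1, where 1 is 250 mm, then the turn about the tool's z normalised to -1 to 1, where 1 is 90 degrees. A call has exactly 8 rows; each row is the pose to reach, as a shift and turn from the pose commanded when the call began, along the tool's axes at that moment; what a row does not reach only later rows make up. A row lasts 1/8 s, in which the tool goes at most 62.5 mm and 10.7 degrees, less where a joint would pass 70% of its speed; a pose out of reach is approached as far as the arm can. A call with a number of a shift or a turn outside -1 to 1 is refused whole. A call with a gripper value outside its range is refused whole. "claw" is the closure, from 0 (fully open) to 1 (shut), set as the call begins (left out, the last holds). The fingers move at their own pace and stop on an object; the grip force is fixed at half the most. Time passes only in rows, so rows that repeat a pose let the fingers close, or fill a call up. It gives the time, the measured TCP pose, the force and the opening at its end, in the units of the state.
- get_obs(): the state, without advancing time (a new reading comes with each control period).
- camera(name): name is "scene" or "top" or "wrist"; returns the picture (400x640x3 uint8, blue, green, red); there is no depth.
- get_calibration(name): a dict with "K" (3x3 intrinsics, pixels), "origin" and "orientation" of the camera in the world. Camera axes: x right, y down, z forward; pixel columns grow to the right and rows downward; lengths in m; the calibration is good to about 2 mm. A picture is of the moment at which its call begins: read the wrist's pose just before it. get_calibration takes no time and is no camera call; for the wrist camera it gives the pose at the moment of the call.
- hand_in(): hands the job in, once; it reports no verdict.
The state is a dict: "time_s": time; "q": joint angles; "dq": joint speeds; "joint_efforts": joint torques, N m; "eef_pos": TCP position; "eef_rot": TCP orientation; "wrist_force": force on the tool from outside, world axes, zero at the start; "torque": the same for the moment, N m; "opening": opening from 0.0 (shut) to 1.0 (fully open).
Only numpy, scipy, OpenCV 4.12 (cv2) and the standard library are available. Lean on these libraries where they do the work, as an engineer would, in place of code of your own. Each camera call takes 0.05 s, during which the arm holds its last target. There are 200 camera calls.

TASK

Try the hinge of each of the three plated cases: tip its lid up just past upright and let go; a free lid falls back open by itself, a stiff one stays where you left it. Leave the cases that swing freely standing fully open where they are, to dry. Leave the stiff lid standing up as it is, so that its hinge can be oiled, and slide that case towards you, right across the tape line, until it stands wholly on the near side for rework; do not tip the cases over or disturb the other things.

Things in the scene. Friction and masses are not known exactly. Their poses are not given: they have to be found in the camera images.
- case_1: plated sheet-steel case, loose on the bench, shut at the start: 84 deep (x), 105 wide (y), 42 mm high (base 30, lid 12), walls and floor 2, hollow (80 x 100 mm inside), about 0.65 kg. Origin: centre of its underside; x points from the tab at its front to the hinge at its back. Hinge axis along y at x = +43, z = 30 mm; its 7 mm barrel reaches to x = +47 mm. All three cases look alike
- case_1_cover (a joint): lid angle of case_1 (rad): 0 shut, 1.57 upright, 2.0 stop, leaning back. Free lid: hardly any friction; let go below about 1.35 it drops shut, beyond 1.5 it falls back to the stop. Stiff lid (plating has crept into the hinge): stays at any angle where it is left, takes about 0.07 N m to turn either way. One of the three is stiff; it cannot be seen
- case_1_tab (a point): thumb tab of case_1: middle of its front edge, at its underside; moves with the lid, 98 mm from the hinge axis. The tab is 42 mm wide, 3 to 4 mm thick, in the middle of the lid's front edge and reaches 14 mm out of it; when shut its underside is 30 mm above the bench, nothing below it
- case_2: another plated steel case, same build, axes and sizes as case_1; any of the three may stand at any place of the row
- case_2_cover (a joint): lid angle of case_2, read like case_1_cover; free or stiff
- case_2_tab (a point): thumb tab of case_2: middle of its front edge, at its underside; moves with the lid, 98 mm from the hinge axis. The tab is 42 mm wide, 3 to 4 mm thick, in the middle of the lid's front edge and reaches 14 mm out of it; when shut its underside is 30 mm above the bench, nothing below it
- case_3: another plated steel case, same build, axes and sizes as case_1; any of the three may stand at any place of the row
- case_3_cover (a joint): lid angle of case_3, read like case_1_cover; free or stiff
- case_3_tab (a point): thumb tab of case_3: middle of its front edge, at its underside; moves with the lid, 98 mm from the hinge axis. The tab is 42 mm wide, 3 to 4 mm thick, in the middle of the lid's front edge and reaches 14 mm out of it; when shut its underside is 30 mm above the bench, nothing below it
- tape_line: strip of yellowish masking tape on the bench in front of the cases, 25 x 570 mm (not the paler strip that crosses it); things slide over it. Origin on its centre line near mid-length; y along it, x across it, away from the robot. The cases stand in a row beyond it (x > 0), roughly square to it, tabs towards it; nearer (x < 0) is the rework strip, some 100 mm of bare bench
- tape_roll: bystander: roll of masking tape lying flat, 98 mm across, 25 mm high; origin under its centre; leave it alone
- glass: bystander: small clear beaker, 57 mm across, 71 mm high; origin under its centre; leave it alone
- buds: bystander: round tub of cotton buds, 77 mm across, 80 mm high; origin under its centre; leave it alone
Not all that is in view belongs to the job. What is shaped like the case_2 but black is not meant.

How it is judged:
At the end, for the whole second after the job is handed in: two cases stand beyond the tape within 40 mm of where they stood, lids back at the stop (beyond 1.93 rad); the third stands with its centre 50 to 200 mm on the near side of the tape's centre line, its lid standing by itself between 0.35 and 1.88 rad; all upright on the bench and at rest (((value of joint case_1_cover between 0.35 and 1.88 rad and x of case_1 in the frame of tape_line between -0.2 and -0.05 m and value of joint each of case_2_cover, case_3_cover above 1.93 rad and distance of each of case_2, case_3 from where it was at the start of the episode below 0.04 m and x of each of case_2, case_3 in the frame of tape_line above 0.03 m) or (value of joint case_2_cover between 0.35 and 1.88 rad and x of case_2 in the frame of tape_line between -0.2 and -0.05 m and value of joint each of case_1_cover, case_3_cover above 1.93 rad and distance of each of case_1, case_3 from where it was at the start of the episode below 0.04 m and x of each of case_1, case_3 in the frame of tape_line above 0.03 m) or (value of joint case_3_cover between 0.35 and 1.88 rad and x of case_3 in the frame of tape_line between -0.2 and -0.05 m and value of joint each of case_1_cover, case_2_cover above 1.93 rad and distance of each of case_1, case_2 from where it was at the start of the episode below 0.04 m and x of each of case_1, case_2 in the frame of tape_line above 0.03 m)) and angle between each of case_1, case_2, case_3's own z axis and vertical below 0.1 rad and height (world z) of case_1 between -0.01 and 0.01 m and linear speed of each of case_1, case_2, case_3 below 0.02 m/s and velocity of joint case_1_cover between -0.1 and 0.1 rad/s and height (world z) of case_2 between -0.01 and 0.01 m and velocity of joint case_2_cover between -0.1 and 0.1 rad/s and height (world z) of case_3 between -0.01 and 0.01 m and velocity of joint case_3_cover between -0.1 and 0.1 rad/s); the robot touches nothing.
It fails at once if a case tipped by more than 0.35 rad (angle between any of case_1, case_2, case_3's own z axis and vertical above 0.35 rad).
It fails at once if the tape roll, the beaker or the tub of cotton buds shifted by more than 30 mm (distance of any of tape_roll, glass, buds from where it was at the start of the episode above 0.03 m).
It also fails if it takes over 70 s, if anything falls off the work surface, if the arm or the gripper's body presses on something with over 40 N, if the wrist force passes 120 N, or if a joint passes its speed limit or range.

## Working session

There is one attempt and no reset: what is moved stays moved. The work goes in short steps, Python scripts to look and compute and a tool call to move; the robot and the scene stay as the last step left them, time stands still between calls to the robot, and variables do not carry over. Pictures are saved under pics/ and viewed, on a budget of 10 in all, crops included, one or two more only if the job needs it, and the job is handed in when it is done.

Besides the shell and the picture viewer there is one more tool, called after "Emit:" as name(argument=value, ...), one argument or row to a line, values as JSON. drive_tool: Moves the arm, as the interface text tells. Its arguments: {"type":"object","properties":{"increments":{"type":"array","items":{"type":"array"}},"claw":{"type":"number"}},"required":["increments"]}

```bash
mkdir -p pics
cat > h.py <<'E'
import numpy as np, cv2
from bench import get_obs, camera, get_calibration, hand_in
from scipy.spatial.transform import Rotation as R
def rot(q): return R.from_quat([q[1],q[2],q[3],q[0]]).as_matrix()
def ray(c,px):
    d=rot(c["orientation"])@np.linalg.inv(c["K"])@np.array([px[0],px[1],1.]); return np.array(c["origin"]),d
def on(c,px,z):
    o,d=ray(c,px); return o+d*(z-o[2])/d[2]
def proj(c,p):
    v=np.array(c["K"])@rot(c["orientation"]).T@(np.array(p)-c["origin"]); return v[:2]/v[2]
E
python3 - <<'E'
from h import *
o=get_obs(); print(o)
for n in("scene","top"):
    cv2.imwrite(f"pics/{n}0.png",camera(n)); print(n,get_calibration(n))
E
```

```text
{'time_s': 0.0, 'q': array([ 1.07269831e+00,  1.81543326e-01,  1.60799215e+00,  3.31456711e-06,
        1.35381365e+00, -2.06288032e-01]), 'dq': array([ 0.00073451, -0.00145241,  0.00128643, -0.00010881,  0.0001705 ,
        0.00032773]), 'joint_efforts': array([ 7.93967865e-04, -4.44890070e+01, -3.51328611e+01, -6.02810883e-05,
        9.12238058e-03, -1.57332920e-05]), 'eef_pos': array([0.16527328, 0.55047373, 0.40379027]), 'eef_rot': array([-3.04471880e-04,  1.45388162e-01,  9.89374303e-01, -8.23768713e-04]), 'wrist_force': array([ 0.30065285, -0.29605473,  1.17153658]), 'torque': array([-0.02679326,  0.00588739,  0.02060778]), 'opening': 1.0042994844617619}
scene {'K': array([[517.68079403,   0.        , 330.33046781],
       [  0.        , 517.68079403, 200.7892741 ],
       [  0.        ,   0.        ,   1.        ]]), 'origin': array([-0.36852977, -0.88687337,  0.66597274]), 'orientation': array([-0.5173467 ,  0.79351515, -0.26937281,  0.17356379])}
top {'K': array([[513.7369769 ,   0.        , 324.49015176],
       [  0.        , 513.7369769 , 203.28063612],
       [  0.        ,   0.        ,   1.        ]]), 'origin': array([0.24569094, 0.23394956, 1.57019614]), 'orientation': array([ 0.06140355, -0.69674856,  0.71278633, -0.05202586])}
```

View pics/scene0.png

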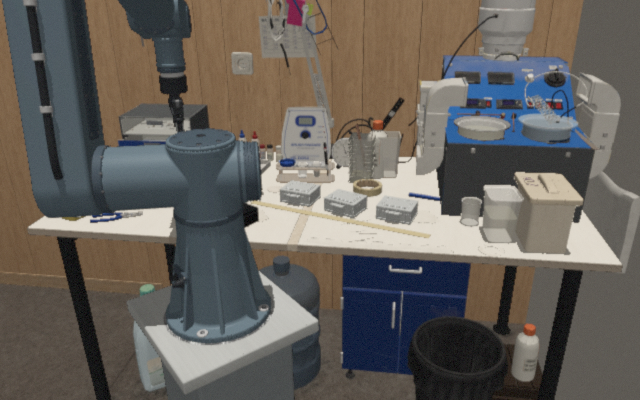

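View pics/top0.png

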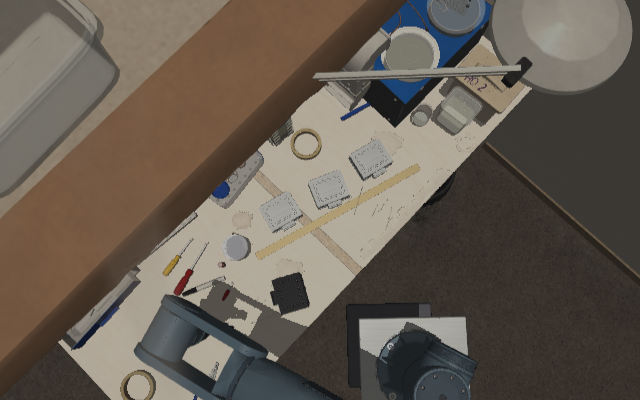

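The scene and top views show three grey plated cases in a row, at top pixels (281,212), (329,188) and (372,158). The tape line runs (257,256)–(418,168), with a paler strip crossing it at about (310,225).

Things that could be mistaken for what I want:
- The black box at (290,292) is the decoy.
- The grey device at (240,175) and the clear tub at (460,108) are not cases.
- There are two tape rolls, at (306,144) and (137,387).

I choose the three grey cases, and will now measure and check them in a close crop.

Run:
```python
from h import *
im=cv2.imread("pics/top0.png"); c=get_calibration("top")
for n,p,z in [("tapeA",(257,256),0),("tapeB",(418,168),0),("c1",(281,212),.042),("c2",(329,188),.042),("c3",(372,158),.042),("black",(290,292),.04),("roll",(306,144),.025),("glass",(421,115),.07),("buds",(236,247),.08)]:
    print(n,on(c,p,z).round(3))
x0,y0,x1,y1=225,95,445,275
cr=cv2.resize(im[y0:y1,x0:x1],None,fx=3.6,fy=3.3,interpolation=cv2.INTER_CUBIC)
cv2.imwrite("pics/crop0.png",cv2.resize(im[y0:y1,x0:x1],None,fx=3.3,fy=3.3,interpolation=cv2.INTER_CUBIC))
```

```text
tapeA [0.342 0.462 0.   ]
tapeB [ 0.605 -0.042  0.   ]
c1 [0.47  0.383 0.042]
c2 [0.54  0.237 0.042]
c3 [0.63  0.104 0.042]
black [0.232 0.359 0.04 ]
roll [0.684 0.305 0.025]
glass [ 0.753 -0.047  0.07 ]
buds [0.365 0.511 0.08 ]
```

View pics/crop0.png

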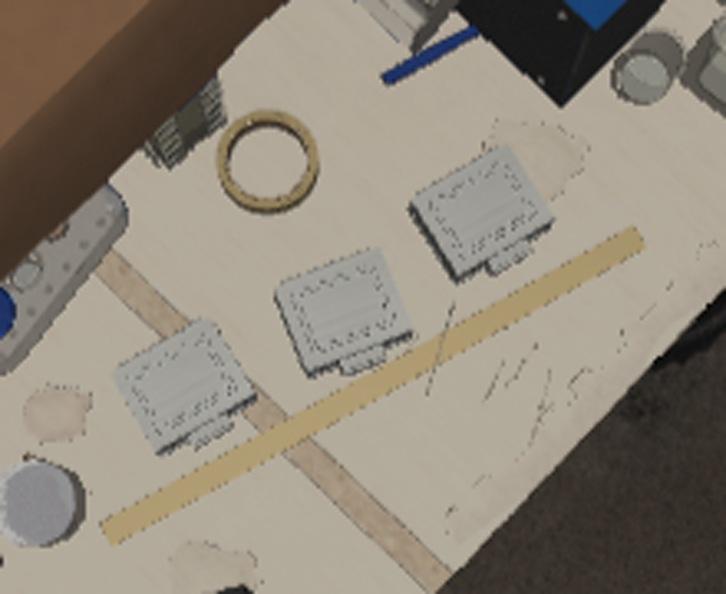

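Run:
```python
from h import *
o=get_obs(); c=get_calibration("wrist")
T=rot(o["eef_rot"]); print("tool axes",T.round(3))
print("cam in tool",(T.T@(c["origin"]-o["eef_pos"])).round(4)); print((T.T@rot(c["orientation"])).round(3)); print(c["K"])
# top-view masks: grey cases -> minAreaRect, table edge
im=cv2.imread("pics/top0.png"); ct=get_calibration("top")
hsv=cv2.cvtColor(im,cv2.COLOR_BGR2HSV)
m=((hsv[...,1]<28)&(hsv[...,2]>120)).astype(np.uint8)
m=cv2.morphologyEx(m,cv2.MORPH_OPEN,np.ones((3,3)))
for k in cv2.findContours(m,0,2)[0]:
    a=cv2.contourArea(k)
    if 300<a<3000:
        r=cv2.minAreaRect(k); b=cv2.boxPoints(r); print(np.round(r[0]),a,on(ct,r[0],.042).round(3),np.round([on(ct,p,.042)[:2] for p in b],3).tolist())
t=((hsv[...,0]>15)&(hsv[...,0]<30)&(hsv[...,1]>75)&(hsv[...,2]>120)).astype(np.uint8)
for k in cv2.findContours(t,0,2)[0]:
    if cv2.contourArea(k)>300: r=cv2.minAreaRect(k); print("yel",r,np.round([on(ct,p,0)[:2] for p in cv2.boxPoints(r)],3).tolist())
for p in [(360,272),(385,246),(420,208),(455,172),(480,147)]: print("edge",p,on(ct,p,0).round(3))
```

```text
tool axes [[-0.958  0.288 -0.001]
 [ 0.288  0.958 -0.001]
 [ 0.    -0.002 -1.   ]]
cam in tool [ 0.07   -0.0009  0.0314]
[[-0.001 -0.962 -0.274]
 [ 1.    -0.001 -0.001]
 [ 0.    -0.274  0.962]]
[[320.36758268   0.         317.80798176]
 [  0.         320.36758268 195.91131265]
 [  0.           0.           1.        ]]
[413. 336.] 2231.5 [0.099 0.005 0.042] [[0.151, 0.16], [0.153, -0.152], [0.048, -0.148], [0.045, 0.16]]
[234. 248.] 498.0 [0.366 0.523 0.042] [[0.405, 0.56], [0.403, 0.485], [0.329, 0.485], [0.33, 0.56]]
[281. 213.] 998.5 [0.468 0.384 0.042] [[0.486, 0.456], [0.54, 0.363], [0.451, 0.312], [0.398, 0.404]]
[330. 190.] 970.0 [0.534 0.235 0.042] [[0.564, 0.302], [0.601, 0.204], [0.505, 0.169], [0.468, 0.267]]
[238. 178.] 460.5 [0.577 0.514 0.042] [[0.513, 0.591], [0.669, 0.47], [0.641, 0.437], [0.486, 0.558]]
[372. 160.] 937.0 [0.625 0.103 0.042] [[0.644, 0.174], [0.697, 0.082], [0.607, 0.034], [0.554, 0.125]]
[41. 86.] 951.0 [0.889 1.138 0.042] [[0.755, 1.274], [1.05, 1.022], [1.027, 0.998], [0.733, 1.25]]
[456.  50.] 793.5 [ 0.975 -0.172  0.042] [[1.057, 0.028], [1.045, -0.381], [0.894, -0.368], [0.906, 0.034]]
[549.  37.] 847.0 [ 1.008 -0.47   0.042] [[0.966, -0.399], [1.085, -0.44], [1.05, -0.541], [0.933, -0.499]]
yel ((337.56317138671875, 211.3158721923828), (7.998065948486328, 185.419677734375), 60.91319274902344) [[0.352, 0.469], [0.622, -0.039], [0.599, -0.05], [0.33, 0.457]]
yel ((305.5, 143.0), (28.0, 29.0), 90.0) [[0.742, 0.353], [0.739, 0.261], [0.648, 0.263], [0.65, 0.354]]
edge (360, 272) [0.287 0.149 0.   ]
edge (385, 246) [0.364 0.07  0.   ]
edge (420, 208) [ 0.478 -0.042  0.   ]
edge (455, 172) [ 0.589 -0.157  0.   ]
edge (480, 147) [ 0.667 -0.24   0.   ]
```

Emit:
drive_tool(
  increments=[
    [[-0.125,-0.115,0],-0.06],
    [[-0.25,-0.23,0],-0.12],
    [[-0.375,-0.345,0],-0.18],
    [[-0.5,-0.46,0],-0.25],
    [[-0.625,-0.575,0],-0.31],
    [[-0.75,-0.69,0],-0.37],
    [[-0.875,-0.8,0],-0.43],
    [[-1.0,-0.916,0],-0.49],
  ],
)

```text
time_s: 1.1
eef_pos: [0.3393, 0.2582, 0.4045]
eef_rot: [-0.0, -0.238, 0.971, -0.0]
wrist_force: [0.3, -0.2, 0.1]
opening: 0.997
```

Emit:
drive_tool(
  increments=[
    [[-0.08,-0.08,0],0],
    [[-0.16,-0.16,0],0],
    [[-0.24,-0.24,0],0],
    [[-0.32,-0.32,0],0],
    [[-0.4,-0.4,0],0],
    [[-0.48,-0.472,0],0],
    [[-0.48,-0.472,0],0],
    [[-0.48,-0.472,0],0],
  ],
)

```text
time_s: 2.1
eef_pos: [0.4991, 0.21, 0.4041]
eef_rot: [-0.001, -0.237, 0.972, 0.0]
wrist_force: [-1.0, -0.4, -0.3]
opening: 1.001
```

Run:
```python
from h import *
o=get_obs(); c=get_calibration("wrist"); im=camera("wrist"); cv2.imwrite("pics/w1.png",im)
import pickle; pickle.dump(c,open("w1.pkl","wb"))
print(o["time_s"],o["eef_pos"],rot(o["eef_rot"]).round(3),o["q"].round(2))
```

```text
2.1 [0.49910501 0.21001661 0.40413443] [[-0.888 -0.46  -0.002]
 [-0.46   0.888 -0.   ]
 [ 0.001  0.001 -1.   ]] [ 0.18  0.11  1.69  0.    1.34 -1.87]
```

View pics/w1.png

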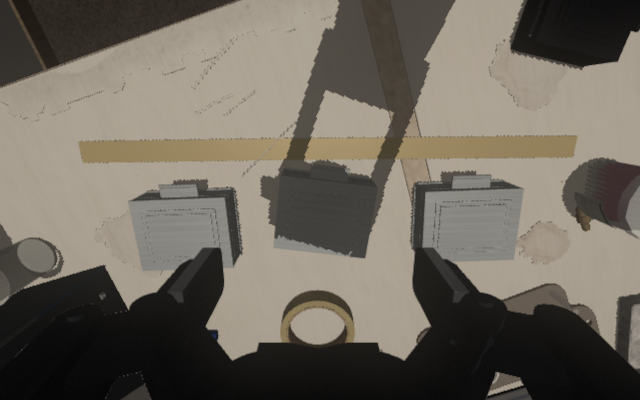

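The wrist view shows tape at row ~150 and the three cases, with tabs near (185,188), (328,170) and (470,180). The tub is at the right edge. Next I zoom on the tabs.

Run:
```python
from h import *
im=cv2.imread("pics/w1.png")
out=[]
for x0,y0 in [(120,170),(262,150),(405,165)]:
    cr=im[y0:y0+50,x0:x0+130].astype(float); 
    cr=cv2.resize(np.clip(255*(cr/cr.max())**.7,0,255).astype(np.uint8),None,fx=4,fy=4,interpolation=cv2.INTER_NEAREST)
    for i in range(0,130,10): cv2.line(cr,(i*4,0),(i*4,4 if i%50 else 10),(0,0,255),1)
    for i in range(0,50,10): cv2.line(cr,(0,i*4),(6,i*4),(0,0,255),1)
    out.append(cr)
cv2.imwrite("pics/w1c.png",np.vstack(out))
```

```text
(no output)
```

View pics/w1c.png

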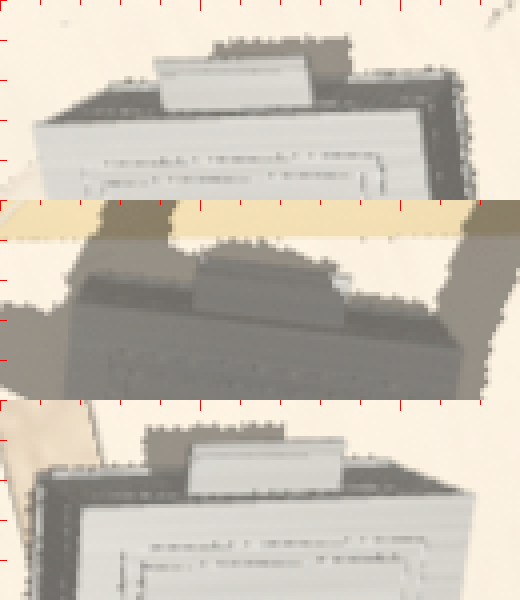

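```bash
cat > cases.py <<'E'
from h import *
import pickle
c=pickle.load(open("w1.pkl","rb"))
P={"c3":[(158,184.5),(197,184.3),(129,201),(225,197)],"c2":[(312,162.5),(348,165.7),(280,175.7),(377,187)],"c1":[(452.5,176),(491,175),(425,191.5),(523.5,188)]}
A=on(c,(80,152),0);B=on(c,(576,146),0); t=(A-B)/np.linalg.norm(A-B); n=np.array([-t[1],t[0],0]); M=(A+B)/2
C={}
for k,v in P.items():
    a,b=[on(c,p,.032) for p in v[:2]]; d,e=[on(c,p,.042) for p in v[2:]]
    u=(a-b)/np.linalg.norm(a-b); u2=(d-e)/np.linalg.norm(d-e)
    ang=np.degrees([np.arctan2(u[1],u[0]),np.arctan2(u2[1],u2[0])])
    L=u2+u*.3; L/=np.linalg.norm(L); f=np.array([-L[1],L[0],0])   # away from robot
    tab=(a+b)/2; mid=(d+e)/2
    C[k]=dict(tab=tab,f=f,L=L,lidfront=mid,w=(np.linalg.norm(a-b),np.linalg.norm(d-e)),ang=ang)
E
python3 - <<'E'
from cases import *
print("tape",A.round(3),B.round(3),"n",n.round(3))
for k,v in C.items():
    print(k,"tab",v["tab"].round(4),"yaw f",np.degrees(np.arctan2(v["f"][1],v["f"][0])).round(1),v["ang"].round(1),"w",np.round(v["w"],4),"tab-lidfront",((v["lidfront"]-v["tab"])@v["f"]).round(4),((v["lidfront"]-v["tab"])@v["L"]).round(4),"n",((v["tab"]-M)@n).round(3))
print("tape yaw",np.degrees(np.arctan2(n[1],n[0])))
E
```

```text
tape [ 0.61  -0.044  0.   ] [0.34  0.464 0.   ] n [0.883 0.47  0.   ]
c3 tab [0.5813 0.0794 0.032 ] yaw f 29.3 [-62.4 -60.2] w [0.0427 0.1039] tab-lidfront 0.0138 -0.0015 n 0.032
c2 tab [0.4848 0.2171 0.032 ] yaw f 20.9 [-67.8 -69.5] w [0.0389 0.1036] tab-lidfront 0.0168 -0.0003 n 0.012
c1 tab [0.4252 0.3598 0.032 ] yaw f 29.3 [-61.1 -60.6] w [0.0417 0.1048] tab-lidfront 0.0134 0.0007 n 0.026
tape yaw 28.022550549387496
```

Emit:
drive_tool(
  increments=[
    [[0,0.11,0.05],-0.005],
    [[0,0.22,0.15],-0.01],
    [[0,0.34,0.25],-0.015],
    [[0,0.45,0.35],-0.021],
    [[0,0.56,0.45],-0.021],
    [[0,0.668,0.576],-0.021],
    [[0,0.668,0.576],-0.021],
    [[0,0.668,0.576],-0.021],
  ],
)

```text
time_s: 3.15
eef_pos: [0.4229, 0.3583, 0.2616]
eef_rot: [0.0, -0.253, 0.967, -0.0]
wrist_force: [-0.1, -0.6, 0.4]
opening: 1.0
```

Run:
```python
from h import *
import pickle
o=get_obs(); c=get_calibration("wrist"); im=camera("wrist"); cv2.imwrite("pics/w2.png",im)
pickle.dump(c,open("w2.pkl","wb"))
print(o["time_s"],o["eef_pos"],rot(o["eef_rot"])[:,:2].round(3).tolist())
cr=cv2.resize(im[40:290,190:460],None,fx=2.2,fy=2.2)
for i in range(0,270,10): cv2.line(cr,(int(i*2.2),0),(int(i*2.2),5 if i%50 else 14),(0,0,255),1)
for i in range(0,250,10): cv2.line(cr,(0,int(i*2.2)),(5 if i%50 else 14,int(i*2.2)),(0,0,255),1)
cv2.imwrite("pics/w2c.png",cr)
```

```text
3.15 [0.42293089 0.3582588  0.2615679 ] [[-0.872, -0.49], [-0.49, 0.872], [-0.001, -0.0]]
```

View pics/w2c.png

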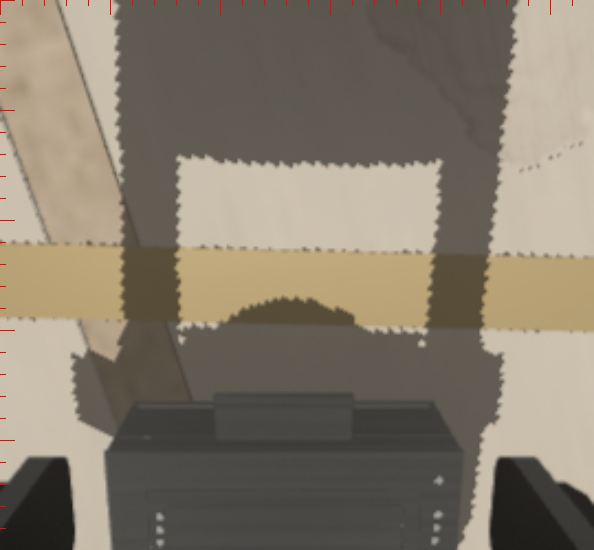

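Run:
```python
from cases import *
c2=pickle.load(open("w2.pkl","rb"))
def tri(a,b):
    o1,d1=ray(c,a);o2,d2=ray(c2,b); s=np.linalg.lstsq(np.c_[d1,-d2],o2-o1,rcond=None)[0]
    p,q=o1+s[0]*d1,o2+s[1]*d2; return ((p+q)/2).round(4),np.linalg.norm(p-q).round(4)
Q=[(287.7,219.1),(350.5,219.1),(238.2,245.5),(399.5,244.5)]
for a,b in zip(P["c1"],Q): print(tri(a,b))
a,b=[on(c2,p,.031) for p in Q[:2]]; print((a+b)/2,np.linalg.norm(a-b),C["c1"]["tab"])
print("f@29.3 offset", ((a+b)/2-get_obs()["eef_pos"])[:2]@C["c1"]["f"][:2])
```

```text
(array([0.4351, 0.3418, 0.0312]), np.float64(0.0004))
(array([0.4149, 0.3779, 0.0317]), np.float64(0.0008))
(array([0.4633, 0.3212, 0.0398]), np.float64(0.0005))
(array([0.4114, 0.411 , 0.0422]), np.float64(0.0004))
[0.42490628 0.35972383 0.031     ] 0.04145618331085394 [0.42517933 0.35979982 0.032     ]
f@29.3 offset 0.0020633354156811257
```

Emit:
drive_tool(
  increments=[
    [[0.004,0,0.05],0],
    [[0.004,0,0.1],0],
    [[0.004,0,0.15],0],
    [[0.004,0,0.2],0],
    [[0.004,0,0.25],0],
    [[0.004,0,0.274],0],
    [[0.004,0,0.274],0],
    [[0.004,0,0.274],0],
  ],
)

```text
time_s: 4.2
eef_pos: [0.4223, 0.3579, 0.1926]
eef_rot: [0.0, -0.253, 0.968, 0.0]
wrist_force: [0.0, 0.2, 0.1]
opening: 0.999
```

Emit:
drive_tool(
  increments=[
    [[0,0,0],0],
    [[0,0,0],0],
    [[0,0,0],0],
    [[0,0,0],0],
    [[0,0,0],0],
    [[0,0,0],0],
    [[0,0,0],0],
    [[0,0,0],0],
  ],
  claw=1,
)

```text
time_s: 5.2
eef_pos: [0.4222, 0.3579, 0.1931]
eef_rot: [0.0, -0.253, 0.968, 0.0]
wrist_force: [-2.6, -1.4, 7.1]
opening: 0.444
```

Emit:
drive_tool(
  increments=[
    [[-0.003,0,-0.038],0],
    [[-0.009,0,-0.075],0],
    [[-0.019,0,-0.112],0],
    [[-0.033,0,-0.147],0],
    [[-0.05,0,-0.181],0],
    [[-0.071,0,-0.213],0],
    [[-0.094,0,-0.243],0],
    [[-0.121,0,-0.27],0],
  ],
)

```text
time_s: 6.2
eef_pos: [0.449, 0.3726, 0.2599]
eef_rot: [0.0, -0.253, 0.968, -0.0]
wrist_force: [-1.3, -0.7, -3.7]
opening: 0.438
```

Run:
```python
from h import *
o=get_obs(); print(o["eef_pos"],o["wrist_force"].round(1),o["torque"].round(2),o["opening"])
a=camera("wrist"); b=camera("scene")[150:250,240:440]
cv2.imwrite("pics/l1.png",np.hstack([cv2.resize(a[100:400,140:500],(400,334)),cv2.resize(b,(400,200))[:, :] if 0 else cv2.copyMakeBorder(cv2.resize(b,(400,200)),0,134,0,0,0)]))
```

```text
[0.44898335 0.37255413 0.25992828] [-1.3 -0.7 -3.7] [-0.11  0.43 -0.05] 0.4375346043763294
```

View pics/l1.png

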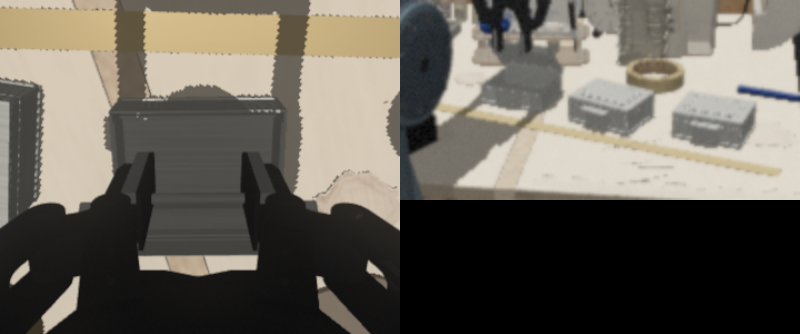

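Picture 7 shows the lid held between the pads and following up, the open base below it, and the neighbours unmoved. I continue to just past upright.

Emit:
drive_tool(
  increments=[
    [[-0.061,0,-0.046],0],
    [[-0.094,0,-0.064],0],
    [[-0.129,0,-0.079],0],
    [[-0.165,0,-0.09],0],
    [[-0.202,0,-0.098],0],
    [[-0.24,0,-0.102],0],
    [[-0.278,0,-0.102],0],
    [[-0.297,0,-0.1],0],
  ],
)

```text
time_s: 7.3
eef_pos: [0.5139, 0.4091, 0.2846]
eef_rot: [0.0, -0.253, 0.968, 0.0]
wrist_force: [-0.6, -1.5, -5.0]
opening: 0.443
```

Run:
```python
from h import *
o=get_obs(); print(o["eef_pos"],o["wrist_force"].round(1),o["torque"].round(2),o["opening"])
cv2.imwrite("pics/w_c1_pre.png",camera("wrist")); cv2.imwrite("pics/s_c1_pre.png",camera("scene"));cv2.imwrite("pics/t_c1_pre.png",camera("top"))
```

```text
[0.51386245 0.4090694  0.28457222] [-0.6 -1.5 -5. ] [-0.19  0.48  0.06] 0.44341059821225476
```

Emit:
drive_tool(
  increments=[
    [[0,0,0],0],
    [[0,0,0],0],
    [[0,0,0],0],
    [[0,0,0],0],
    [[0,0,0],0],
    [[0,0,0],0],
    [[0,0,0],0],
    [[0,0,0],0],
  ],
  claw=0,
)

```text
time_s: 8.45
eef_pos: [0.5133, 0.4088, 0.2847]
eef_rot: [-0.0, -0.253, 0.968, -0.0]
wrist_force: [0.3, 0.2, 0.7]
opening: 1.001
```

Run:
```python
from h import *
o=get_obs(); print(o["eef_pos"],o["wrist_force"].round(1),o["torque"].round(2),o["opening"])
for k,n in (("w","wrist"),("s","scene"),("t","top")): cv2.imwrite(f"pics/{k}_c1_post.png",camera(n))
ims=[cv2.resize(cv2.imread(f"pics/w_c1_{a}.png"),(400,250)) for a in("pre","post")]
s=[cv2.resize(cv2.imread(f"pics/s_c1_{a}.png")[150:250,240:400],(400,250)) for a in("pre","post")]
cv2.imwrite("pics/v1.png",np.vstack([np.hstack(ims),np.hstack(s)]))
```

```text
[0.51327739 0.40877299 0.28465308] [0.3 0.2 0.7] [-0.01  0.04 -0.03] 1.0014167350494123
```

View pics/v1.png

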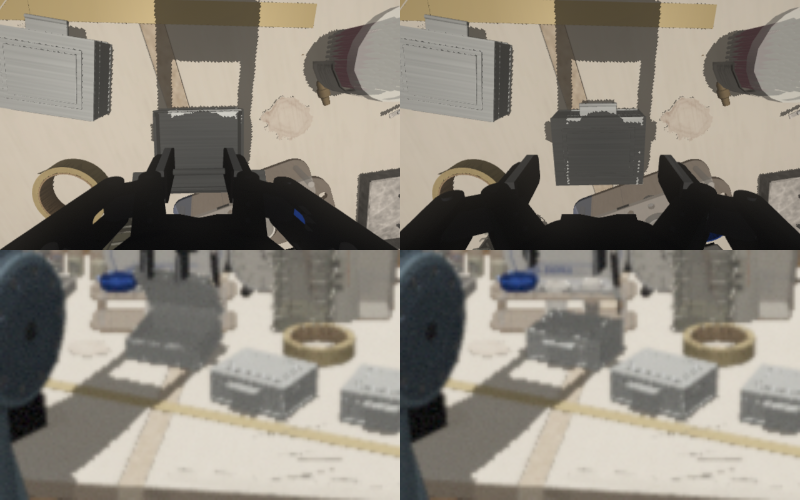

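Run:
```python
from cases import *
w=get_calibration("wrist"); im=cv2.imread("pics/w_c1_post.png")
a,b=[on(w,p,.031) for p in ((288,166),(347,166))]; t=(a+b)/2
print("tab now",t,np.linalg.norm(a-b),"moved f,L",(t-C["c1"]["tab"])@C["c1"]["f"],(t-C["c1"]["tab"])@C["c1"]["L"])
cr=cv2.resize(im[140:310,220:420],None,fx=3.5,fy=3.5,interpolation=cv2.INTER_CUBIC)
g=cv2.cvtColor(im,cv2.COLOR_BGR2GRAY)
print(g[150:190:1,318].tolist())
pre=cv2.imread("pics/w_c1_pre.png"); 
cv2.imwrite("pics/v2.png",np.hstack([cv2.resize(x[140:320,200:440],(400,300),interpolation=cv2.INTER_CUBIC) for x in (pre,im)]))
```

```text
tab now [0.4883174  0.39405714 0.031     ] 0.04146382729879153 moved f,L 0.07182561953856265 0.0010301681508614493
[186, 186, 185, 185, 185, 185, 185, 185, 185, 172, 127, 91, 90, 90, 96, 118, 143, 162, 155, 132, 156, 173, 172, 172, 172, 171, 169, 167, 137, 92, 74, 74, 75, 76, 73, 66, 63, 65, 73, 78]
```

View pics/v2.png

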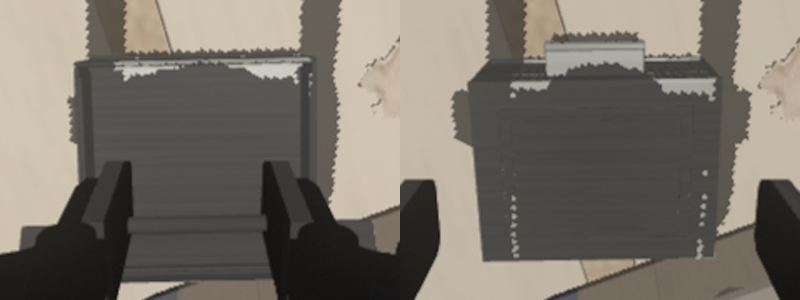

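Result for c1: the pads' grip torsion slid the case ~72 mm back, so the lid was only at ~1.2–1.3 when I let go. It then dropped shut, so case_1 is free. The case now has to come back. I'll grip the shut tab, drag the case back to its start, and lift again with a light grip and less overlap.

Emit:
drive_tool(
  increments=[
    [[0.07,0,0],0],
    [[0.136,0,0],0],
    [[0.136,0,0.08],0],
    [[0.136,0,0.16],0],
    [[0.136,0,0.24],0],
    [[0.136,0,0.32],0],
    [[0.136,0,0.365],0],
    [[0.136,0,0.365],0],
  ],
)

```text
time_s: 9.6
eef_pos: [0.4833, 0.3919, 0.192]
eef_rot: [-0.001, -0.253, 0.968, -0.0]
wrist_force: [-0.5, 0.9, 0.3]
opening: 0.999
```

Emit:
drive_tool(
  increments=[
    [[0,0,0],0],
    [[0,0,0],0],
    [[0,0,0],0],
    [[0,0,0],0],
    [[0,0,0],0],
    [[0,0,0],0],
    [[0,0,0],0],
    [[0,0,0],0],
  ],
  claw=0.58,
)

```text
time_s: 10.6
eef_pos: [0.484, 0.3923, 0.195]
eef_rot: [0.001, -0.253, 0.968, 0.0]
wrist_force: [-1.0, -1.8, 5.8]
opening: 0.44
```

Emit:
drive_tool(
  increments=[
    [[0.03,0,0],0],
    [[0.07,0,0],0],
    [[0.115,0,0],0],
    [[0.16,0,0],0],
    [[0.205,0,0],0],
    [[0.245,0,0],0],
    [[0.275,0,0],0],
    [[0.29,0,0],0],
  ],
)

```text
time_s: 11.6
eef_pos: [0.4214, 0.3572, 0.1951]
eef_rot: [0.003, -0.253, 0.968, 0.001]
wrist_force: [4.6, 3.3, 2.4]
opening: 0.435
```

Emit:
drive_tool(
  increments=[
    [[0,0,0],0],
    [[0,0,0],0],
    [[0,0,0],0],
    [[0,0,0],0],
    [[0,0,0],0],
    [[0,0,0],0],
    [[0,0,0],0],
    [[0,0,0],0],
  ],
  claw=0.55,
)

```text
time_s: 12.6
eef_pos: [0.4212, 0.3572, 0.1947]
eef_rot: [0.001, -0.253, 0.968, 0.0]
wrist_force: [2.9, 1.0, 8.0]
opening: 0.451
```

Emit:
drive_tool(
  increments=[
    [[0,0,0],0],
    [[0,0,0],0],
    [[0,0,0],0],
    [[0,0,0],0],
    [[0,0,0],0],
    [[0,0,0],0],
    [[0,0,0],0],
    [[0,0,0],0],
  ],
  claw=0.565,
)

```text
time_s: 13.6
eef_pos: [0.4213, 0.3572, 0.1947]
eef_rot: [0.002, -0.253, 0.968, 0.0]
wrist_force: [3.2, 1.5, 8.4]
opening: 0.449
```

Run:
```python
from h import *
o=get_obs(); print(o["eef_pos"],o["wrist_force"].round(1),o["torque"].round(2),o["opening"])
cv2.imwrite("pics/w3.png",camera("wrist"))
```

```text
[0.42125237 0.35717458 0.19472929] [3.2 1.5 8.4] [ 0.3  -0.45 -0.04] 0.44852074626198557
```

Emit:
drive_tool(
  increments=[
    [[0,0,0],0],
    [[0,0,0],0],
    [[0,0,0],0],
    [[0,0,0],0],
    [[0,0,0],0],
    [[0,0,0],0],
    [[0,0,0],0],
    [[0,0,0],0],
  ],
  claw=0.53,
)

```text
time_s: 14.65
eef_pos: [0.4212, 0.3571, 0.1945]
eef_rot: [0.001, -0.253, 0.968, 0.0]
wrist_force: [3.4, 2.2, 5.6]
opening: 0.473
```

Emit:
drive_tool(
  increments=[
    [[0,0,0],0],
    [[0,0,0],0],
    [[0,0,0],0],
    [[0,0,0],0],
    [[0,0,0],0],
    [[0,0,0],0],
    [[0,0,0],0],
    [[0,0,0],0],
  ],
  claw=0.545,
)

```text
time_s: 15.65
eef_pos: [0.4212, 0.3572, 0.1945]
eef_rot: [0.001, -0.253, 0.968, 0.0]
wrist_force: [3.2, 1.7, 6.5]
opening: 0.465
```

Emit:
drive_tool(
  increments=[
    [[0,0,0],0],
    [[0,0,0],0],
    [[0,0,0],0],
    [[0,0,0],0],
    [[-0.003,0,-0.038],0],
    [[-0.009,0,-0.075],0],
    [[-0.019,0,-0.112],0],
    [[-0.033,0,-0.147],0],
  ],
  claw=0.52,
)

```text
time_s: 16.65
eef_pos: [0.427, 0.3605, 0.2303]
eef_rot: [-0.001, -0.253, 0.968, -0.0]
wrist_force: [-0.9, -0.1, -0.2]
opening: 0.48
```

Run:
```python
from h import *
o=get_obs(); print(o["eef_pos"],o["wrist_force"].round(1),o["torque"].round(2),o["opening"])
cv2.imwrite("pics/w4.png",camera("wrist"))
a,b=[cv2.resize(cv2.imread(f"pics/{k}.png"),(400,250)) for k in("w3","w4")]
cv2.imwrite("pics/v3.png",np.hstack([a,b]))
```

```text
[0.42695738 0.36045778 0.23025631] [-0.9 -0.1 -0.2] [-0.09  0.06 -0.04] 0.4803725635278968
```

View pics/v3.png

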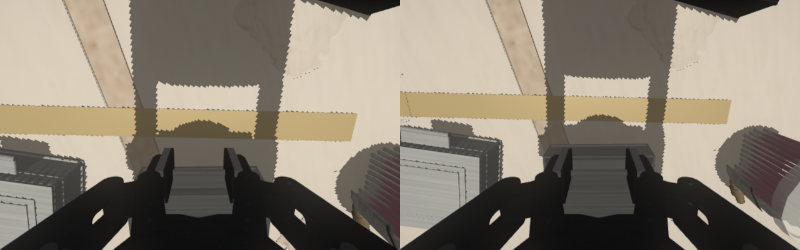

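Emit:
drive_tool(
  increments=[
    [[-0.017,0,-0.034],0],
    [[-0.038,0,-0.066],0],
    [[-0.061,0,-0.096],0],
    [[-0.088,0,-0.123],0],
    [[-0.117,0,-0.148],0],
    [[-0.149,0,-0.169],0],
    [[-0.182,0,-0.187],0],
    [[-0.217,0,-0.202],0],
  ],
)

```text
time_s: 17.7
eef_pos: [0.4754, 0.3878, 0.2811]
eef_rot: [0.0, -0.253, 0.968, 0.0]
wrist_force: [-3.3, 1.6, 1.8]
opening: 0.479
```

```bash
cat > prof.py <<'E'
from h import *
def front(tag):
    """print base-front-edge candidates: steps along the image column through the case middle, cast to z=.03"""
    o=get_obs(); w=get_calibration("wrist"); im=camera("wrist"); cv2.imwrite(f"pics/{tag}.png",im)
    T=rot(o["eef_rot"]); g=cv2.cvtColor(im,cv2.COLOR_BGR2GRAY).astype(int)
    print("t",round(o["time_s"],2),"pos",o["eef_pos"].round(4),"F",o["wrist_force"].round(1),"open",round(o["opening"],3))
    for L in(-.03,0,.03):
        out=[]
        for s in np.arange(.09,-.13,-.004):   # tool-x offset (towards robot +)
            p=o["eef_pos"]+T[:,0]*s+T[:,1]*L; p[2]=.03; u=proj(w,p)
            if 0<=u[0]<640 and 0<=u[1]<400: out.append(f"{int(s*1000)}:{g[int(u[1]),int(u[0])]}")
        print("L",L," ".join(out))
E
python3 -c "
from prof import *
front('w5')"
```

```text
t 17.7 pos [0.4754 0.3878 0.2811] F [-3.3  1.6  1.8] open 0.479
L -0.03 90:81 86:81 81:82 77:81 73:82 69:95 65:95 61:174 57:172 53:78 49:164 45:71 41:174 37:139 33:162 29:187 25:184 21:180 17:183 13:105 9:79 5:80 1:79 -2:81 -6:79 -10:78 -14:78 -18:78 -22:79 -26:63 -30:62 -34:63 -38:76 -42:83 -46:82 -50:60 -54:78 -58:73 -62:83 -66:78 -70:140 -74:194 -78:195 -82:194 -86:194 -90:193 -94:192 -98:192 -102:192 -106:192 -110:193 -114:192 -118:28 -122:27 -126:26
L 0 90:79 86:80 81:79 77:80 73:82 69:189 65:197 61:197 57:197 53:198 49:184 45:72 41:190 37:194 33:191 29:192 25:190 21:81 17:82 13:79 9:80 5:79 1:78 -2:80 -6:79 -10:78 -14:76 -18:76 -22:78 -26:61 -30:60 -34:63 -38:74 -42:84 -46:82 -50:57 -54:79 -58:73 -62:84 -66:81 -70:142 -74:173 -78:177 -82:168 -86:167 -90:170 -94:169 -98:170 -102:171 -106:168 -110:170 -114:174 -118:170 -122:129 -126:30
L 0.03 90:80 86:79 81:80 77:81 73:80 69:186 65:195 61:196 57:196 53:196 49:152 45:74 41:187 37:192 33:188 29:188 25:189 21:180 17:182 13:80 9:81 5:80 1:79 -2:79 -6:79 -10:79 -14:75 -18:77 -22:77 -26:62 -30:62 -34:62 -38:82 -42:85 -46:82 -50:57 -54:77 -58:71 -62:83 -66:81 -70:167 -74:196 -78:195 -82:194 -86:194 -90:196 -94:195 -98:195 -102:195 -106:195 -110:195 -114:66 -118:29 -122:27 -126:28
```

View pics/w5.png

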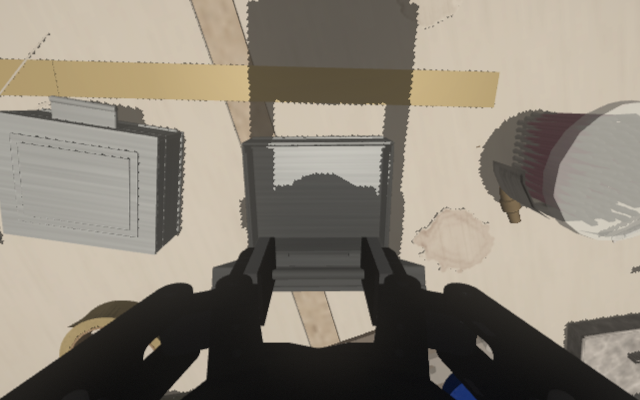

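Run:
```python
from cases import *
o=get_obs(); w=get_calibration("wrist"); f=-rot(o["eef_rot"])[:,0]
b=on(w,(318,139),.03); s=(b-o["eef_pos"])@f
b0=C["c1"]["tab"]+.014*f; print("base front f rel TCP",s,"slid", (b-b0)@f)
hz=b+f*.085
# lid front edge line pixel rows -> intersect with arc
for row in (240,252,265,278,290):
    oo,d=ray(w,(318,row)); best=[]
    for th in np.arange(.6,2.0,.01):
        for r,h,nm in((84,0,'inner edge'),(84,12,'outer'),(98,0,'tab'),(98,4,'tabtop')):
            p=hz+f*(-r*np.cos(th)+h*np.sin(th))/1000; p[2]=.03+(r*np.sin(th)+h*np.cos(th))/1000
            best.append((abs(proj(w,p)[1]-row),nm,round(th,2)))
    best.sort(); print(row,[x for x in best if x[0]<.6][:6])
print("pred theta from TCP f:", (hz-o["eef_pos"])@f)
```

```text
base front f rel TCP -0.04792258482531175 slid -0.0027435865583104423
240 [(np.float64(0.2510662309387044), 'inner edge', np.float64(1.04)), (np.float64(0.38099832309910653), 'outer', np.float64(0.9))]
252 [(np.float64(0.016317738428881512), 'tab', np.float64(1.11)), (np.float64(0.15704881137054372), 'tabtop', np.float64(1.07)), (np.float64(0.1863556896941816), 'inner edge', np.float64(1.11)), (np.float64(0.5064988376375368), 'outer', np.float64(0.97))]
265 [(np.float64(0.20230110630535592), 'outer', np.float64(1.04)), (np.float64(0.24330098744729867), 'tab', np.float64(1.17)), (np.float64(0.4368365313505933), 'tabtop', np.float64(1.13))]
278 [(np.float64(0.12313165415753247), 'inner edge', np.float64(1.26)), (np.float64(0.5585965172089118), 'tab', np.float64(1.23))]
290 [(np.float64(0.0647605399673239), 'inner edge', np.float64(1.33)), (np.float64(0.18166789633949065), 'tabtop', np.float64(1.24)), (np.float64(0.4075271805799616), 'tab', np.float64(1.28))]
pred theta from TCP f: 0.03707741517468824
```

The light grip works: the base has slid less than 3 mm and the lid is at about 1.2 rad. Now on to 1.7 and release.

Emit:
drive_tool(
  increments=[
    [[-0.018,0,-0.006],0],
    [[-0.036,0,-0.011],0],
    [[-0.073,0,-0.019],0],
    [[-0.111,0,-0.023],0],
    [[-0.149,0,-0.023],0],
    [[-0.187,0,-0.019],0],
    [[-0.187,0,-0.019],0],
    [[-0.187,0,-0.019],0],
  ],
)

```text
time_s: 18.75
eef_pos: [0.5166, 0.4105, 0.2862]
eef_rot: [0.001, -0.253, 0.968, 0.0]
wrist_force: [-1.6, 3.3, 6.7]
opening: 0.482
```

```bash
cat > snap.py <<'E'
from h import *
import pickle
def snap(tag):
    o=get_obs(); w=get_calibration("wrist"); cv2.imwrite(f"pics/{tag}_w.png",camera("wrist")); cv2.imwrite(f"pics/{tag}_s.png",camera("scene"))
    pickle.dump((o,w),open(tag+".pkl","wb"))
    print(round(o["time_s"],2),o["eef_pos"].round(4),"F",o["wrist_force"].round(1),"open",round(o["opening"],3)); return o,w
E
python3 -c "
from snap import *
snap('c1a')"
```

```text
18.75 [0.5166 0.4105 0.2862] F [-1.6  3.3  6.7] open 0.482
```

Emit:
drive_tool(
  increments=[
    [[0,0,0],0],
    [[0,0,0],0],
    [[0,0,0],0],
    [[0,0,0],0],
    [[0,0,0],0],
    [[0,0,0],0],
    [[0,0,0],0],
    [[0,0,0],0],
  ],
  claw=0.2,
)

```text
time_s: 19.85
eef_pos: [0.5156, 0.4101, 0.2855]
eef_rot: [0.0, -0.253, 0.968, -0.0]
wrist_force: [-0.2, -0.1, 0.2]
opening: 0.803
```

Run:
```python
from snap import *
snap('c1b')
a,b=[cv2.imread(f"pics/c1{k}_w.png")[100:340,170:470] for k in "ab"]
c,d=[cv2.imread(f"pics/c1{k}_s.png")[150:230,260:360] for k in "ab"]
cv2.imwrite("pics/v4.png",np.hstack([cv2.resize(x,(400,300)) for x in(b,d)]))
```

```text
19.85 [0.5156 0.4101 0.2855] F [-0.2 -0.1  0.2] open 0.803
```

View pics/v4.png

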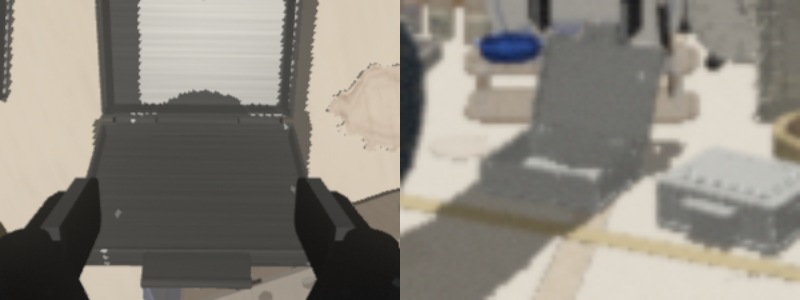

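The lid stands open and leaning back: in the crop its tab tip is at (195,283) and the hinge line at y≈115. I compute the angle from those.

```bash
cat > ang.py <<'E'
from h import *
def theta(o,w,hrow,trow,col=318):
    """lid angle from hinge-line row (z=.03) and tab tip row"""
    f=-rot(o["eef_rot"])[:,0]; hz=on(w,(col,hrow),.03); res=[]
    for th in np.arange(0,2.2,.01):
        p=hz-f*.098*np.cos(th); p[2]=.03+.098*np.sin(th); res.append((abs(proj(w,p)[1]-trow),round(th,2)))
    return hz.round(4),sorted(res)[:2]
E
python3 - <<'E'
from ang import *; import pickle
o,w=pickle.load(open("c1b.pkl","rb"))
for h in (188,190,192,195): print(h,theta(o,w,h,326))
from cases import C
print("hinge expected", C["c1"]["tab"]+.098*C["c1"]["f"])
g=cv2.cvtColor(cv2.imread("pics/c1b_w.png"),6); print(list(enumerate(g[170:340,318].tolist(),170))[::2])
E
```

```text
188 (array([0.5049, 0.4038, 0.03  ]), [(np.float64(0.21763727749379314), np.float64(2.14)), (np.float64(0.4690585331430839), np.float64(2.13))])
190 (array([0.5062, 0.4045, 0.03  ]), [(np.float64(0.19342022969573236), np.float64(2.1)), (np.float64(0.55717769894801), np.float64(2.11))])
192 (array([0.5075, 0.4052, 0.03  ]), [(np.float64(0.07758246644800693), np.float64(2.07)), (np.float64(0.7380541749408849), np.float64(2.08))])
195 (array([0.5095, 0.4063, 0.03  ]), [(np.float64(0.2510967190721658), np.float64(2.03)), (np.float64(0.6772060357762939), np.float64(2.02))])
hinge expected [0.51063794 0.40776675 0.032     ]
[(170, 192), (172, 199), (174, 87), (176, 85), (178, 84), (180, 87), (182, 85), (184, 70), (186, 70), (188, 68), (190, 73), (192, 79), (194, 80), (196, 85), (198, 78), (200, 76), (202, 78), (204, 76), (206, 77), (208, 71), (210, 75), (212, 74), (214, 72), (216, 75), (218, 74), (220, 72), (222, 73), (224, 74), (226, 72), (228, 73), (230, 73), (232, 73), (234, 74), (236, 72), (238, 72), (240, 73), (242, 72), (244, 72), (246, 72), (248, 72), (250, 72), (252, 71), (254, 70), (256, 71), (258, 74), (260, 72), (262, 71), (264, 71), (266, 71), (268, 70), (270, 71), (272, 72), (274, 71), (276, 71), (278, 73), (280, 72), (282, 70), (284, 71), (286, 72), (288, 69), (290, 70), (292, 73), (294, 72), (296, 70), (298, 64), (300, 82), (302, 70), (304, 68), (306, 68), (308, 70), (310, 70), (312, 69), (314, 70), (316, 70), (318, 70), (320, 71), (322, 66), (324, 72), (326, 80), (328, 80), (330, 111), (332, 118), (334, 118), (336, 118), (338, 118)]
```

case_1 is free: its lid is at the stop (~2.0 rad) and the case is within ~5 mm of its start. On to case_2, the middle one.

Emit:
drive_tool(
  increments=[
    [[0.1,0,-0.08],0],
    [[0.3,0,-0.08],0],
    [[0.4,-0.15,-0.08],0.02],
    [[0.5,-0.33,-0.05],0.05],
    [[0.5,-0.5,0],0.093],
    [[0.5,-0.611,0.096],0.093],
    [[0.5,-0.611,0.096],0.093],
    [[0.5,-0.611,0.096],0.093],
  ],
  claw=0.1,
)

```text
time_s: 20.95
eef_pos: [0.4813, 0.2162, 0.2618]
eef_rot: [0.0, -0.181, 0.983, 0.0]
wrist_force: [0.3, 0.5, -0.3]
opening: 0.902
```

```bash
cat > tab.py <<'E'
from h import *
def steps(v,k=5,n=6):
    d=np.abs(np.convolve(v.astype(float),[1,1,0,-1,-1],'same')/2); d[:2]=d[-2:]=0
    idx=[i for i in range(2,len(d)-2) if d[i]==d[max(0,i-3):i+4].max() and d[i]>8]; return [(i,int(d[i])) for i in idx]
def tab(tag,k):
    from snap import snap; from cases import C
    o,w=snap(tag); g=cv2.cvtColor(cv2.imread(f"pics/{tag}_w.png"),6)
    T=rot(o["eef_rot"]); print("yaw f",np.degrees(np.arctan2(-T[1,0],-T[0,0])).round(2))
    e=proj(w,C[k]["tab"]); print("expected tab px",e.round(1))
    for c in (-20,-8,0,8,20):
        col=int(e[0])+c; print("col",col,[(i+150,s) for i,s in steps(g[150:300,col])])
    for r in (6,10): 
        row=int(e[1])+r; print("row",row,[(i+230,s) for i,s in steps(g[row,230:410])])
    f=-T[:,0]
    for row in range(int(e[1])-8,int(e[1])+9,4): print(row,((on(w,(e[0],row),.031)-o["eef_pos"])@f).round(4),end="; ")
E
python3 -c "
from tab import *
tab('c2h','c2')"
```

```text
20.95 [0.4813 0.2162 0.2618] F [ 0.3  0.5 -0.3] open 0.902
yaw f 20.89
expected tab px [318.1 221.3]
col 298 [(174, 51), (182, 89), (208, 16), (223, 19), (245, 12), (250, 13)]
col 310 [(173, 44), (179, 85), (207, 17), (223, 21), (245, 12), (251, 12)]
col 318 [(176, 83), (206, 16), (223, 22), (245, 13), (251, 11)]
col 326 [(175, 85), (205, 16), (224, 22), (245, 12), (251, 11)]
col 338 [(175, 82), (204, 14), (224, 24), (245, 11), (246, 11), (251, 12)]
row 227 [(233, 101), (250, 21), (387, 9)]
row 231 [(233, 77), (248, 25), (249, 25), (288, 11), (350, 9), (388, 28)]
213 -0.0018; 217 0.0009; 221 0.0037; 225 0.0066; 229 0.0094;
```

Emit:
drive_tool(
  increments=[
    [[0,0,0.06],0],
    [[0,0,0.12],0],
    [[0,0,0.18],0],
    [[0,0,0.23],0],
    [[0,0,0.269],0],
    [[0,0,0.269],0],
    [[0,0,0.269],0],
    [[0,0,0.269],0],
  ],
)

```text
time_s: 22.05
eef_pos: [0.4817, 0.2158, 0.1948]
eef_rot: [0.001, -0.181, 0.983, 0.0]
wrist_force: [-0.6, -0.4, 0.0]
opening: 0.903
```

Emit:
drive_tool(
  increments=[
    [[0,0,0],0],
    [[0,0,0],0],
    [[0,0,0],0],
    [[0,0,0],0],
    [[0,0,0],0],
    [[0,0,0],0],
    [[0,0,0],0],
    [[0,0,0],0],
  ],
  claw=0.52,
)

```text
time_s: 23.05
eef_pos: [0.4814, 0.2158, 0.1943]
eef_rot: [0.0, -0.181, 0.983, 0.0]
wrist_force: [-0.3, 1.2, 5.1]
opening: 0.479
```

Emit:
drive_tool(
  increments=[
    [[-0.003,0,-0.038],0],
    [[-0.009,0,-0.075],0],
    [[-0.019,0,-0.112],0],
    [[-0.033,0,-0.147],0],
    [[-0.05,0,-0.181],0],
    [[-0.071,0,-0.213],0],
    [[-0.094,0,-0.243],0],
    [[-0.121,0,-0.27],0],
  ],
)

```text
time_s: 24.05
eef_pos: [0.5099, 0.2267, 0.2622]
eef_rot: [-0.0, -0.181, 0.983, 0.0]
wrist_force: [-3.0, 0.3, 1.7]
opening: 0.48
```

Emit:
drive_tool(
  increments=[
    [[-0.029,0,-0.025],0],
    [[-0.061,0,-0.046],0],
    [[-0.094,0,-0.064],0],
    [[-0.129,0,-0.079],0],
    [[-0.165,0,-0.09],0],
    [[-0.165,0,-0.09],0],
    [[-0.165,0,-0.09],0],
    [[-0.165,0,-0.09],0],
  ],
)

```text
time_s: 25.05
eef_pos: [0.548, 0.2413, 0.2843]
eef_rot: [0.0, -0.181, 0.983, 0.0]
wrist_force: [-3.3, 2.0, 5.3]
opening: 0.485
```

Run:
```python
from snap import *; from tab import steps
o,w=snap('c2a'); g=cv2.cvtColor(cv2.imread("pics/c2a_w.png"),6)
f=-rot(o["eef_rot"])[:,0]
for col in(290,318,346): print(col,[(i+80,s) for i,s in steps(g[80:330,col])])
for row in (100,110,120,125,130,140): print(row,((on(w,(318,row),.03)-o["eef_pos"])@f).round(4))
```

```text
25.05 [0.548  0.2413 0.2843] F [-3.3  2.   5.3] open 0.485
290 [(111, 13), (127, 12), (131, 17), (138, 10), (177, 90), (230, 18), (242, 9), (260, 25), (271, 9), (276, 16), (285, 10), (294, 109), (323, 103)]
318 [(98, 100), (108, 13), (127, 77), (131, 90), (138, 100), (173, 101), (230, 17), (242, 9), (246, 8), (260, 24), (271, 9), (276, 15), (277, 15), (282, 9), (285, 9), (294, 108), (307, 136), (324, 78)]
346 [(104, 121), (131, 85), (138, 90), (166, 8), (176, 102), (230, 16), (242, 8), (246, 11), (260, 25), (271, 9), (277, 15), (282, 9), (285, 9), (293, 106), (308, 133), (325, 86)]
100 -0.0733
110 -0.0669
120 -0.0603
125 -0.057
130 -0.0537
140 -0.0469
```

Emit:
drive_tool(
  increments=[
    [[-0.018,0,-0.004],0],
    [[-0.037,0,-0.008],0],
    [[-0.075,0,-0.012],0],
    [[-0.113,0,-0.012],0],
    [[-0.151,0,-0.008],0],
    [[-0.151,0,-0.008],0],
    [[-0.151,0,-0.008],0],
    [[-0.151,0,-0.008],0],
  ],
)

```text
time_s: 26.15
eef_pos: [0.5837, 0.2549, 0.2865]
eef_rot: [0.001, -0.181, 0.983, 0.0]
wrist_force: [-0.8, 3.6, 6.2]
opening: 0.482
```

```bash
python3 -c "
from snap import *
snap('c2b')"
```

```text
26.15 [0.5837 0.2549 0.2865] F [-0.8  3.6  6.2] open 0.482
```

Emit:
drive_tool(
  increments=[
    [[0,0,0],0],
    [[0,0,0],0],
    [[0,0,0],0],
    [[0,0,0],0],
    [[0,0,0],0],
    [[0,0,0],0],
    [[0,0,0],0],
    [[0,0,0],0],
  ],
  claw=0.2,
)

```text
time_s: 27.25
eef_pos: [0.5834, 0.2547, 0.2862]
eef_rot: [0.0, -0.181, 0.983, 0.0]
wrist_force: [-0.3, -0.3, 0.2]
opening: 0.802
```

Run:
```python
from snap import *; from tab import steps; from ang import theta; from cases import C
o,w=snap('c2c')
for k in "bc":
    g=cv2.cvtColor(cv2.imread(f"pics/c2{k}_w.png"),6)
    for col in(300,318,336): print(k,col,[(i+80,s) for i,s in steps(g[80:345,col])])
f=-rot(o["eef_rot"])[:,0]
hz=C["c2"]["tab"]+.0015*f+.098*f; hz[2]=.03
for th in (0,1.2,1.4,1.5,1.6,1.7,1.8,2.0):
    p=hz-f*.098*np.cos(th); p[2]=.03+.098*np.sin(th); q=hz-f*(.084*np.cos(th)-.012*np.sin(th)); q[2]=.03+.084*np.sin(th)+.012*np.cos(th); print(th,proj(w,p).round(1),proj(w,q).round(1))
print("hinge px",proj(w,hz))
```

```text
27.25 [0.5834 0.2547 0.2862] F [-0.3 -0.3  0.2] open 0.802
b 300 [(94, 100), (99, 116), (109, 25), (129, 9), (147, 8), (177, 112), (185, 16), (192, 10), (211, 13), (264, 11), (280, 14), (290, 74), (304, 63), (336, 125)]
b 318 [(92, 122), (129, 10), (171, 109), (185, 16), (191, 9), (192, 9), (211, 13), (264, 10), (280, 14), (287, 80), (294, 58)]
b 336 [(96, 118), (129, 11), (173, 97), (185, 16), (191, 9), (211, 12), (264, 10), (280, 14), (288, 65), (292, 62), (342, 29)]
c 300 [(83, 8), (95, 94), (100, 112), (110, 26), (113, 26), (130, 8), (148, 9), (178, 114), (186, 15), (193, 11), (302, 10), (305, 10), (327, 13), (333, 111), (337, 137)]
c 318 [(92, 116), (130, 10), (172, 111), (186, 16), (193, 11), (302, 12), (327, 12), (333, 113)]
c 336 [(97, 120), (130, 10), (162, 8), (172, 82), (186, 16), (193, 11), (302, 12), (327, 11), (333, 113), (342, 28)]
0 [318.6  50.5] [318.7  71.8]
1.2 [319.1 175.2] [319.  205.4]
1.4 [319.2 221.2] [319.  240.7]
1.5 [319.2 243.4] [319.  256.8]
1.6 [319.1 264.1] [319.  271.4]
1.7 [319.1 282.9] [319.  284.3]
1.8 [319.1 299.4] [319.  295.3]
2.0 [319.1 324.5] [318.9 311.2]
hinge px [318.64398644 196.30365436]
```

case_2 is also free: its tab row jumped from 280 to 327, the same pattern as case_1 at its stop. So case_3 should be the stiff one, and I test it now.

Emit:
drive_tool(
  increments=[
    [[0.1,0,-0.08],0],
    [[0.25,0,-0.08],0],
    [[0.278,-0.15,-0.08],-0.02],
    [[0.278,-0.35,-0.05],-0.05],
    [[0.278,-0.52,0],-0.093],
    [[0.278,-0.655,0.098],-0.093],
    [[0.278,-0.655,0.098],-0.093],
    [[0.278,-0.655,0.098],-0.093],
  ],
  claw=0.1,
)

```text
time_s: 28.35
eef_pos: [0.5768, 0.0772, 0.2619]
eef_rot: [-0.0, -0.253, 0.968, 0.0]
wrist_force: [0.3, 0.6, -0.4]
opening: 0.899
```

```bash
python3 -c "
from tab import *
tab('c3h','c3')"
```

```text
28.35 [0.5768 0.0772 0.2619] F [ 0.3  0.6 -0.4] open 0.899
yaw f 29.25
expected tab px [317.8 223.3]
col 297 [(182, 14), (222, 20), (244, 11), (249, 12)]
col 309 [(182, 15), (222, 22), (243, 11), (249, 12)]
col 317 [(167, 81), (174, 88), (182, 15), (222, 21), (243, 11), (244, 11), (249, 13)]
col 325 [(153, 83), (175, 86), (182, 14), (222, 20), (243, 11), (249, 12)]
col 337 [(179, 88), (222, 22), (243, 11), (249, 12)]
row 229 [(232, 44), (248, 26), (349, 10), (388, 26)]
row 233 [(232, 71), (246, 27), (286, 11), (287, 11), (349, 13), (390, 26)]
215 -0.0005; 219 0.0023; 223 0.0051; 227 0.0079; 231 0.0108;
```

Emit:
drive_tool(
  increments=[
    [[0.003,0,0.06],0],
    [[0.003,0,0.12],0],
    [[0.003,0,0.18],0],
    [[0.003,0,0.23],0],
    [[0.003,0,0.269],0],
    [[0.003,0,0.269],0],
    [[0.003,0,0.269],0],
    [[0.003,0,0.269],0],
  ],
)

```text
time_s: 29.45
eef_pos: [0.5766, 0.0765, 0.1951]
eef_rot: [0.001, -0.253, 0.968, -0.0]
wrist_force: [0.5, 0.3, -0.3]
opening: 0.9
```

Emit:
drive_tool(
  increments=[
    [[0,0,0],0],
    [[0,0,0],0],
    [[0,0,0],0],
    [[0,0,0],0],
    [[0,0,0],0],
    [[0,0,0],0],
    [[0,0,0],0],
    [[0,0,0],0],
  ],
  claw=0.52,
)

```text
time_s: 30.45
eef_pos: [0.5763, 0.0767, 0.1946]
eef_rot: [0.0, -0.253, 0.968, 0.0]
wrist_force: [-1.9, 0.5, 5.7]
opening: 0.48
```

Emit:
drive_tool(
  increments=[
    [[-0.003,0,-0.038],0],
    [[-0.009,0,-0.075],0],
    [[-0.019,0,-0.112],0],
    [[-0.033,0,-0.147],0],
    [[-0.05,0,-0.181],0],
    [[-0.071,0,-0.213],0],
    [[-0.094,0,-0.243],0],
    [[-0.121,0,-0.27],0],
  ],
)

```text
time_s: 31.45
eef_pos: [0.6029, 0.0916, 0.2625]
eef_rot: [-0.0, -0.253, 0.968, 0.0]
wrist_force: [-3.6, 0.1, 1.4]
opening: 0.482
```

Emit:
drive_tool(
  increments=[
    [[-0.029,0,-0.025],0],
    [[-0.061,0,-0.046],0],
    [[-0.094,0,-0.064],0],
    [[-0.129,0,-0.079],0],
    [[-0.165,0,-0.09],0],
    [[-0.165,0,-0.09],0],
    [[-0.165,0,-0.09],0],
    [[-0.165,0,-0.09],0],
  ],
)

```text
time_s: 32.45
eef_pos: [0.6389, 0.112, 0.285]
eef_rot: [0.001, -0.253, 0.968, 0.0]
wrist_force: [-3.1, 2.6, 6.0]
opening: 0.481
```

Run:
```python
from snap import *; from tab import steps
o,w=snap('c3a'); g=cv2.cvtColor(cv2.imread("pics/c3a_w.png"),6)
f=-rot(o["eef_rot"])[:,0]
for col in(290,318,346): print(col,[(i+80,s) for i,s in steps(g[80:330,col])])
for row in (100,110,120,125,130,140): print(row,((on(w,(318,row),.03)-o["eef_pos"])@f).round(4))
```

```text
32.45 [0.6389 0.112  0.285 ] F [-3.1  2.6  6. ] open 0.481
290 [(83, 28), (129, 91), (136, 73), (146, 89), (228, 17), (240, 11), (246, 12), (258, 25), (273, 16), (274, 16), (282, 10), (291, 118)]
318 [(83, 24), (99, 95), (129, 18), (136, 12), (151, 95), (171, 111), (228, 17), (240, 9), (244, 9), (258, 25), (268, 11), (274, 16), (291, 117)]
346 [(82, 12), (106, 91), (129, 73), (136, 90), (164, 8), (179, 99), (228, 17), (240, 9), (244, 11), (258, 25), (268, 9), (274, 16), (282, 10), (287, 9), (291, 9), (298, 109)]
100 -0.0734
110 -0.0669
120 -0.0604
125 -0.057
130 -0.0537
140 -0.0469
```

Emit:
drive_tool(
  increments=[
    [[-0.018,0,-0.004],0],
    [[-0.037,0,-0.008],0],
    [[-0.075,0,-0.012],0],
    [[-0.113,0,-0.012],0],
    [[-0.138,0,-0.01],0],
    [[-0.138,0,-0.01],0],
    [[-0.138,0,-0.01],0],
    [[-0.138,0,-0.01],0],
  ],
)

```text
time_s: 33.55
eef_pos: [0.6693, 0.1287, 0.2877]
eef_rot: [0.001, -0.253, 0.968, -0.0]
wrist_force: [-1.1, 3.5, 5.5]
opening: 0.482
```

```bash
python3 -c "
from snap import *
snap('c3b')"
```

```text
33.55 [0.6693 0.1287 0.2877] F [-1.1  3.5  5.5] open 0.482
```

Emit:
drive_tool(
  increments=[
    [[0,0,0],0],
    [[0,0,0],0],
    [[0,0,0],0],
    [[0,0,0],0],
    [[0,0,0],0],
    [[0,0,0],0],
    [[0,0,0],0],
    [[0,0,0],0],
  ],
  claw=0.2,
)

```text
time_s: 34.65
eef_pos: [0.6687, 0.1284, 0.287]
eef_rot: [0.0, -0.253, 0.968, -0.0]
wrist_force: [-0.5, 0.0, 0.3]
opening: 0.8
```

Run:
```python
from snap import *; from tab import steps; from cases import C
o,w=snap('c3c')
for k in "bc":
    g=cv2.cvtColor(cv2.imread(f"pics/c3{k}_w.png"),6)
    for col in(300,318,336): print(k,col,[(i+80,s) for i,s in steps(g[80:345,col])])
f=-rot(o["eef_rot"])[:,0]
hz=C["c3"]["tab"]+.098*f; hz[2]=.03
for th in (1.5,1.6,1.7,1.8,2.0):
    p=hz-f*.098*np.cos(th); p[2]=.03+.098*np.sin(th); print(th,proj(w,p).round(1),end=" ")
```

```text
34.65 [0.6687 0.1284 0.287 ] F [-0.5  0.   0.3] open 0.8
b 300 [(86, 89), (91, 115), (124, 92), (188, 19), (196, 12), (215, 13), (261, 11), (275, 15), (276, 15), (282, 124), (309, 160), (326, 142), (342, 30)]
b 318 [(83, 82), (88, 20), (148, 108), (172, 116), (188, 17), (196, 11), (215, 15), (261, 10), (276, 15), (283, 138), (309, 154), (315, 20), (326, 149)]
b 336 [(82, 15), (86, 10), (116, 110), (174, 115), (189, 19), (196, 10), (217, 21), (261, 11), (276, 15), (285, 115), (342, 28)]
c 300 [(82, 35), (88, 96), (93, 113), (125, 107), (190, 20), (198, 10), (217, 14), (263, 10), (278, 15), (285, 120), (311, 165), (317, 20), (328, 140), (342, 30)]
c 318 [(83, 74), (149, 102), (171, 114), (190, 18), (198, 11), (217, 15), (264, 11), (279, 14), (286, 134), (311, 116), (317, 18), (328, 139)]
c 336 [(82, 15), (83, 15), (88, 9), (117, 106), (173, 115), (191, 18), (198, 12), (218, 14), (264, 10), (279, 15), (288, 120), (342, 30)]
1.5 [318.6 250.7] 1.6 [318.6 271.1] 1.7 [318.6 289.5] 1.8 [318.6 305.6] 2.0 [318.5 330. ]
```

case_3's lid stayed where I left it, with row 276→279 explained by the arm's own shift. At about 1.65 rad, it is the stiff one. Now I place the half-closed fingers inside its base, just behind the front wall, and draw it ~152 mm towards me.

Emit:
drive_tool(
  increments=[
    [[0,0,-0.08],0],
    [[0.02,0,-0.1],0],
    [[0.1,0,-0.1],0],
    [[0.19,0,-0.1],0],
    [[0.269,0,-0.1],0],
    [[0.269,0,-0.1],0],
    [[0.269,0,-0.1],0],
    [[0.269,0,-0.1],0],
  ],
)

```text
time_s: 35.75
eef_pos: [0.6105, 0.0958, 0.3122]
eef_rot: [0.0, -0.253, 0.968, -0.0]
wrist_force: [0.6, -0.9, 0.2]
opening: 0.799
```

Emit:
drive_tool(
  increments=[
    [[0,0,0],0],
    [[0,0,0],0],
    [[0,0,0.1],0],
    [[0,0,0.2],0],
    [[0,0,0.3],0],
    [[0,0,0.36],0],
    [[0,0,0.36],0],
    [[0,0,0.36],0],
  ],
  claw=0.55,
)

```text
time_s: 36.75
eef_pos: [0.6105, 0.0955, 0.2229]
eef_rot: [0.001, -0.253, 0.968, -0.0]
wrist_force: [1.2, 0.3, -0.4]
opening: 0.448
```

Run:
```python
from snap import *; from tab import steps
o,w=snap('c3d'); g=cv2.cvtColor(cv2.imread("pics/c3d_w.png"),6)
f=-rot(o["eef_rot"])[:,0]
for col in(270,290,318,346,366): print(col,[(i+80,s) for i,s in steps(g[80:345,col])])
ce=np.array([.6293,.1063,.03])
for s in(-.042,-.040,.043): print(s,proj(w,ce+s*f).round(1), ((ce+s*f-o["eef_pos"])@f).round(4))
```

```text
36.75 [0.6105 0.0955 0.2229] F [ 1.2  0.3 -0.4] open 0.448
270 [(86, 26), (134, 31), (163, 98), (190, 17), (194, 17), (206, 14), (236, 19), (244, 18), (312, 24), (335, 91), (342, 163)]
290 [(86, 52), (139, 82), (190, 18), (195, 17), (206, 15), (212, 13), (308, 17), (337, 83), (342, 151)]
318 [(94, 87), (133, 12), (134, 12), (162, 94), (182, 111), (191, 17), (195, 19), (210, 16), (308, 15), (336, 11)]
346 [(89, 12), (120, 96), (136, 32), (187, 103), (196, 17), (207, 14), (214, 12), (309, 16), (337, 11), (342, 56)]
366 [(90, 13), (101, 102), (135, 23), (191, 97), (197, 102), (207, 42), (236, 22), (246, 23), (313, 17), (314, 17), (342, 64)]
-0.042 [319.3 202.7] -0.0206
-0.04 [319.3 206.4] -0.0186
0.043 [319.2 338.1] 0.0644
```

Emit:
drive_tool(
  increments=[
    [[0,0,0.05],0],
    [[0,0,0.1],0],
    [[0,0,0.15],0],
    [[0,0,0.165],0],
    [[0,0,0.165],0],
    [[0.01,0,0.165],0],
    [[0.025,0,0.165],0],
    [[0.05,0,0.165],0],
  ],
)

```text
time_s: 37.85
eef_pos: [0.5994, 0.0894, 0.1813]
eef_rot: [0.001, -0.253, 0.968, -0.0]
wrist_force: [3.2, 1.4, 0.8]
opening: 0.449
```

Emit:
drive_tool(
  increments=[
    [[0.03,0,0],0],
    [[0.06,0,0],0],
    [[0.09,0,0],0],
    [[0.12,0,0],0],
    [[0.15,0,0],0],
    [[0.18,0,0],0],
    [[0.21,0,0],0],
    [[0.24,0,0],0],
  ],
)

```text
time_s: 38.85
eef_pos: [0.5469, 0.0599, 0.1813]
eef_rot: [0.001, -0.253, 0.968, -0.0]
wrist_force: [5.2, 2.6, 3.0]
opening: 0.451
```

Run:
```python
from snap import *; from tab import steps
o,w=snap('c3e'); g=cv2.cvtColor(cv2.imread("pics/c3e_w.png"),6)
for col in(270,290,318,346,366): print(col,[(i+80,s) for i,s in steps(g[80:345,col])])
f=-rot(o["eef_rot"])[:,0]
for s in(-.013,-.011,.072): p=o["eef_pos"]+s*f; p[2]=.03; print(s,proj(w,p).round(1))
```

```text
38.85 [0.5469 0.0599 0.1813] F [5.2 2.6 3. ] open 0.451
270 [(169, 108), (221, 22), (227, 21), (251, 51), (312, 32), (342, 73)]
290 [(82, 59), (146, 81), (221, 22), (227, 22), (247, 14), (248, 14), (256, 13), (342, 55)]
318 [(83, 14), (104, 107), (188, 98), (191, 98), (221, 22), (227, 22), (247, 13), (248, 13), (256, 14)]
346 [(156, 104), (202, 102), (221, 21), (227, 21), (248, 13), (256, 14), (342, 57)]
366 [(130, 91), (213, 101), (221, 21), (227, 20), (251, 48), (313, 21), (317, 21), (342, 63)]
-0.013 [319.2 250. ]
-0.011 [319.2 254.5]
0.072 [319.1 411.3]
```

Emit:
drive_tool(
  increments=[
    [[0.03,0,0],0],
    [[0.06,0,0],0],
    [[0.09,0,0],0],
    [[0.12,0,0],0],
    [[0.15,0,0],0],
    [[0.18,0,0],0],
    [[0.21,0,0],0],
    [[0.24,0,0],0],
  ],
)

```text
time_s: 39.95
eef_pos: [0.4944, 0.0307, 0.181]
eef_rot: [0.001, -0.253, 0.968, -0.0]
wrist_force: [5.0, 2.7, 1.7]
opening: 0.451
```

Emit:
drive_tool(
  increments=[
    [[0.025,0,0],0],
    [[0.05,0,0],0],
    [[0.07,0,0],0],
    [[0.09,0,0],0],
    [[0.1,0,0],0],
    [[0.108,0,0],0],
    [[0.108,0,0],0],
    [[0.095,0,0],0],
  ],
)

```text
time_s: 40.95
eef_pos: [0.4727, 0.0192, 0.18]
eef_rot: [-0.002, -0.253, 0.968, 0.0]
wrist_force: [-0.5, -0.3, -0.0]
opening: 0.445
```

Emit:
drive_tool(
  increments=[
    [[-0.02,0,0],0],
    [[-0.02,0,-0.1],0],
    [[-0.02,0,-0.25],0],
    [[-0.02,0,-0.4],0],
    [[-0.02,0,-0.6],0],
    [[-0.02,0,-0.8],0],
    [[-0.02,0,-0.9],0],
    [[-0.02,0,-0.9],0],
  ],
)

```text
time_s: 41.95
eef_pos: [0.4785, 0.0217, 0.4075]
eef_rot: [0.001, -0.253, 0.968, -0.001]
wrist_force: [-0.2, 0.2, -0.6]
opening: 0.446
```

Run:
```python
from snap import *
o,w=snap('fin'); im=cv2.imread("pics/fin_w.png"); t=camera("top")
cv2.imwrite("pics/fin_t.png",t)
s=cv2.imread("pics/fin_s.png")[150:270,250:440]
cv2.imwrite("pics/vfin.png",np.hstack([cv2.resize(im,(480,300)),cv2.resize(s,(320,300))]))
```

```text
41.95 [0.4785 0.0217 0.4075] F [-0.2  0.2 -0.6] open 0.446
```

View pics/vfin.png

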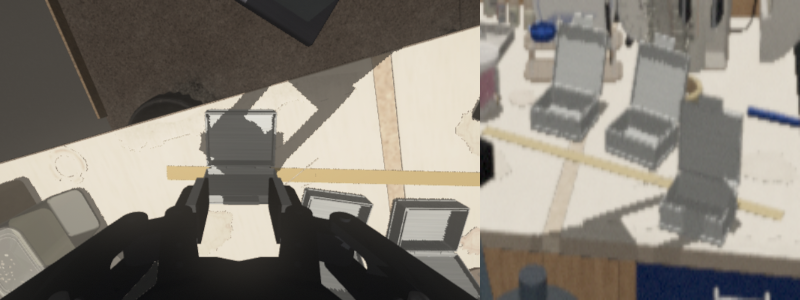

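The last picture shows case_3 on the near side with its lid upright: its front rim is at about (241,110) in the left panel and its hinge at (241,163). Cases 1 and 2 stand open beyond the tape. Now a numeric check.

Run:
```python
from cases import *; from tab import steps
o,w=pickle.load(open("fin.pkl","rb")); im=cv2.imread("pics/fin_w.png"); g=cv2.cvtColor(im,6)
for col in(290,318,350): print(col,[(i+130,s) for i,s in steps(g[130:290,col])])
f=-rot(o["eef_rot"])[:,0]
for r in (147,149,151,215,218): p=on(w,(320,r),.03); print(r,"tape x",((p-M)@n).round(4))
# c1,c2 hinges & stop: top image difference vs start for bystanders
ct=get_calibration("top"); a=cv2.imread("pics/top0.png"); b=cv2.imread("pics/fin_t.png")
for nm,p in(("roll",(306,144)),("glass",(421,115)),("buds",(236,247))):
    x,y=p; A0=a[y-20:y+20,x-20:x+20]; B0=b[y-26:y+26,x-26:x+26]; r=cv2.matchTemplate(B0,A0,cv2.TM_CCOEFF_NORMED); print(nm,cv2.minMaxLoc(r)[1],np.array(cv2.minMaxLoc(r)[3])-6)
```

```text
290 [(134, 132), (146, 86), (153, 64), (158, 112), (213, 18), (225, 100), (232, 110), (260, 111), (271, 54), (280, 43)]
318 [(132, 89), (146, 21), (153, 10), (213, 18), (220, 12), (232, 15), (273, 124)]
350 [(146, 97), (175, 106), (213, 17), (220, 14), (232, 15), (260, 16), (272, 135)]
147 tape x -0.1111
149 tape x -0.1089
151 tape x -0.1068
215 tape x -0.0336
218 tape x -0.03
roll 0.8319268226623535 [0 0]
glass 0.9999123811721802 [0 0]
buds 0.9997297525405884 [0 0]
```

Run:
```python
from cases import *
o,w=pickle.load(open("fin.pkl","rb")); f=-rot(o["eef_rot"])[:,0]
b=on(w,(320,147),.03); hz=b+.085*f
for th in (1.4,1.5,1.6,1.7,1.8,1.9,2.0):
    r=[]
    for rr,h in((98,0),(84,0),(84,12)):
        p=hz+f*(-rr*np.cos(th)+h*np.sin(th))/1000; p[2]=.03+(rr*np.sin(th)+h*np.cos(th))/1000; r.append(proj(w,p)[1].round(1))
    print(th,r)
```

```text
1.4 [np.float64(242.9), np.float64(238.9), np.float64(252.1)]
1.5 [np.float64(254.0), np.float64(248.0), np.float64(260.6)]
1.6 [np.float64(264.5), np.float64(256.6), np.float64(268.4)]
1.7 [np.float64(274.2), np.float64(264.6), np.float64(275.4)]
1.8 [np.float64(283.0), np.float64(271.9), np.float64(281.6)]
1.9 [np.float64(290.6), np.float64(278.4), np.float64(286.9)]
2.0 [np.float64(297.1), np.float64(284.0), np.float64(291.2)]
```

```bash
python3 -c "
from h import *
print(get_obs()['time_s'],hand_in())"
```

```text
the job is handed in; nothing more can be done
42.1 None
```

I tried all three lids and handed the job in at 42 s. `case_1` and `case_2` swing freely and stand fully open beyond the tape. `case_3` is the stiff one and stands on the near side with its lid up.

**Mishap:** my first lift of `case_1`, at full grip, slid the case about 72 mm back, and the lid fell shut when I let go. I drew the case back by its tab and lifted it again with a lighter grip, which I then used for all three.

**Last checks:**
- **`case_1`:** the lid read about 2.0 rad after release, and the case is about 5 mm from its start.
- **`case_2`:** the lid fell back to the same picture position as `case_1` at its stop. The base had not slid when I measured it at about 1.3 rad.
- **`case_3`:** the lid stayed at about 1.65 rad when released and still reads about that after the slide. Its centre is about 69 mm on the near side, and its hinge barrel is clear of the tape.
- **Bystanders:** matching the top view to its first picture showed no shift. The beaker and tub matched at 1.00; the tape roll's match was weaker at 0.83.
- **Tool:** lifted clear of everything, with the wrist force near zero.

One check disagreed: just before the slide, the front wall of `case_3` looked about 4 mm nearer than I had predicted. The final position was measured again afterwards, so this does not affect it. I viewed 13 pictures, three over the budget of 10 and one past the allowance.

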